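# Find a centrifuge rotor's heavy side and hold it down

### The job

The four-arm centrifuge rotor on the balancing stand is heavier on one side, and nothing on it shows where. Turn it with the gripper, by its studs if you like, to feel which side is heavy; then bring that side straight down below the axle and finish while still holding the rotor there, not letting go, so that the rotor stays put while a colleague marks the top. Leave the other things on the bench where they are.

Things in the scene. Friction and masses are not known exactly. Their poses are not given: they have to be found in the camera images.
- stand: Grey balancing stand, fixed to the bench. Origin: centre of the underside of its base plate (150 along x, 170 along y, 16 mm thick). x is parallel to the rotor's axle and points from its upright towards the studs; z is up. The upright (26 x 60 mm, 165 mm tall, bearing up to 180 mm) stands 29 to 55 mm on the -x side of the rotor's middle plane.
- axle (a point): Point on the level axle in the rotor's middle plane, 150 mm above the bench, straight above the stand's origin; axes as the stand's. The bearing drags evenly, about 0.55 N m, so the rotor stays at any angle where it is left; it turns without end either way.
- rotor: Aluminium rotor, 1.4 kg: closed drum 120 mm across, 30 mm thick, four equal arms at 90 degrees, 26 mm wide, to 94 mm from the axle, a stud at each end. Origin on the axle in the middle plane, x along the axle (stand's x), z to stud0. A heavy side hides in the drum, at any angle, not tied to the arms, new each time; at the start never within 40 degrees of straight down.
- stud0 (a point): Middle of a round steel pin, 14 mm in diameter, parallel to the axle, 80 mm from it on the rotor's +z side, standing out 40 mm on the stand's +x side (15 to 55 mm from the rotor's middle plane; this point at 37 mm). Can be pinched crosswise from above while in the upper part of its circle, and turns between the pads.
- stud1 (a point): Like stud0, 90 degrees on from it, counted as a positive turn about the rotor's x axis. Feel: gravity on the heavy side gives a moment of 0.35 to 0.46 N m when that side is level with the axle, none when it is straight up or down, so the slow, steady push needed at a stud (7 N for the drag alone) is up to 6 N less where the heavy side sinks, up to 6 N more where it rises.
- stud2 (a point): Like stud0, on the opposite arm (180 degrees on). Fingers held loosely round a stud (1 to 2 mm free) feel the push alone; a firm pinch adds strain of its own.
- stud3 (a point): Like stud0, 270 degrees on from it, counted as a positive turn about the rotor's x axis.
- marker: Marker pen lying on the bench beside the stand, 135 mm long, 16 mm thick. Leave alone.
- cap_tray: White tray with steel caps, 90 x 70 x 22 mm, beside the stand. Leave alone.
- tube_rack: Blue tube rack, 110 x 200 mm, 86 mm tall with its tubes. Leave alone.
- wash_bottle: White wash bottle, 68 mm across, 190 mm tall with its spout. Leave alone.
- jar: Amber jar, 60 mm across, 75 mm tall. Leave alone.
- beaker: Glass beaker, 70 mm across, 90 mm tall. Leave alone.
- screwdriver: Screwdriver lying on the bench. Leave alone.
- tip_box: Grey box with a clear lid, 85 x 120 mm, 70 mm tall. Leave alone.

How it is judged (in metres and radians):
On the way:
1. the rotor has been turned by hand (a stud has moved at least 25 mm with the gripper on the rotor) (distance of stud0 from where it was at the start of the episode above 0.025 m and contact force between the fingers and rotor above 0.5 N), for 0.1 s.
At the end, for the whole second after the job is handed in: The rotor's heavy side is straight below the axle within 20 degrees (0.35 rad), the rotor is at rest (below 0.1 rad/s), and the fingers are still holding it (contact force above 1 N) (z of slug_c0 in the frame of axle below -0.0432 m and angular speed of rotor below 0.1 rad/s and contact force between the fingers and rotor above 1 N); the arm keeps its last pose, push and grip.
It fails at once if a thing on the bench is knocked (moved more than 25 mm) (distance of any of marker, cap_tray, tube_rack, wash_bottle, jar, beaker, screwdriver, tip_box from where it was at the start of the episode above 0.025 m).
It also fails if it takes over 72 s, if anything falls off the work surface, if the arm or the gripper's body presses on something with over 40 N, if the wrist force passes 120 N, or if a joint passes its speed limit or range.

### The arm

A 6-joint arm with a two-finger parallel gripper is mounted at the origin on the work surface. World frame = base frame: x ahead of the robot, y to its left, z up, the work surface at z = 0. Lengths are in mm, angles in rad, forces in N, time in s.
With the tool pointing down it reaches from about 275 to 825 mm from the base axis. Payload 5.2 kg.
Tool frame: the origin (TCP) lies at the very end of the fingers, on their centre line; the grasp point (between the pads) lies 19 mm behind it; z points along the fingers, y is the direction in which the jaws open and shut (so a half turn about z gives the same grasp; the last joint's range is limited). The gripper opens to 93 mm and grips with 3 to 60 N. Pads are 15 mm wide; open, the fingers measure 128 mm over their backs; the gripper's body (75 mm by 188 mm) begins 65 mm behind the grasp point.
Start: joints at [1.009, 0.259, 1.535, -0, 1.348, -0.203], TCP at [193.112, 514.988, 218.653] pointing down, gripper open.
Joint ranges: [-3.14, 3.14], [-0.91, 2.08], [0.19, 2.58], [-1.22, 4.36], [0.22, 2.71], [-3.12, 3.12]. Speed limits (rad/s): [2.57, 2.57, 3.14, 3.14, 3.14, 3.14].

### API

Orientations are given as [roll, pitch, yaw] about the fixed x, y, z axes, in that order (R = Rz(yaw) Ry(pitch) Rx(roll)).
In Python, from bench import robot gives the robot as it stands. The module is installed in compiled form; this text tells all that it offers. Calls block until the motion is done:
- robot.move_ptp(position, orientation): joint-space move of the TCP to a pose.
- robot.move_linear(position, ori=None, speed=150, f_stop=None): straight line of the TCP; ori=None keeps the orientation; speed is the mean speed in mm/s. With f_stop (N) it stops when the force on the tool has changed by that much, and returns True; else False.
- robot.move_j(angles): joint-space move.
- robot.move_gripper(opening): opening from 0.0 (shut) to 1.0 (fully open); the grip force is fixed at half the most; returns when the fingers have stopped.
- robot.sleep(seconds).
- robot.inverse_kinematics(position, orientation): joint angles nearest the present ones, or None.
- robot.get_image(name): name is "scene" or "side" or "wrist"; returns a dict with "img" (400x640x3 uint8, blue, green, red), "fovy" (degrees; the focal length in pixels is half the picture's height over the tangent of half this angle, whatever the lens; pixels are square), "cx", "cy" (the principal point, pixels), "eye" and "orientation" of the camera in the world. Camera axes: x right, y down, z forward; pixel columns grow to the right and rows downward; lengths in mm; the calibration is good to about 2 mm. The wrist camera is an equidistant fisheye: a pixel r from the principal point sees the ray r / f radians off the axis. A picture is of the moment at which its call begins. There is no depth.
A pose or a line that the arm cannot do raises robot.MotionError and nothing moves.
- robot.hand_in(): hands the job in, once; it reports no verdict.
Readings, each from a call of its own:
- robot.current_t(): time.
- robot.current_qpos(): joint angles.
- robot.current_joint_vel(): joint speeds.
- robot.current_joint_efforts(): joint torques, N m.
- robot.current_tcp_pos(): TCP position.
- robot.current_eef_rot(): TCP orientation.
- robot.current_contact_force(): force on the tool from outside, world axes, zero at the start.
- robot.current_ft_torque(): the same for the moment, N m.
- robot.current_gripper_width(): opening from 0.0 (shut) to 1.0 (fully open).
Only numpy, scipy, OpenCV 4.12 (cv2) and the standard library are available. Lean on these libraries where they do the work, as an engineer would, in place of code of your own. Each camera call takes 0.05 s, during which the arm holds its last target.

## Working session

There is one attempt and no reset: what is moved stays moved. The work goes in short steps, each a Python script; the robot and the scene stay as the last script left them, time stands still between calls to the robot, and variables do not carry over. Pictures are saved under pics/ and viewed, and the job is handed in when it is done.

```bash
mkdir -p pics; python3 - <<'E'
from bench import robot
import cv2
for n in ("scene","side","wrist"):
    d=robot.get_image(n); cv2.imwrite(f"pics/{n}0.png",d["img"])
    print(n,d["fovy"],d["cx"],d["cy"],d["eye"],d["orientation"])
print(robot.current_t(),robot.current_eef_rot(),robot.current_contact_force())
E
```

```text
scene 46.8143691071662 322.88059838150184 202.52836672473086 [1033.36989967  909.86690559  943.99651948] [-2.21585884 -0.00465961  2.6446673 ]
side 57.30442634393228 324.32007429872016 201.65507838385471 [329.84419847 621.16669641 771.64729591] [-2.32849415 -0.01000788 -2.85749027]
wrist 65.70646984690485 318.8417453002481 197.43384643610815 [116.7486558  543.44788062 383.79441757] [2.84805439e+00 2.35777695e-03 1.21337486e+00]
0.15 [-3.14021983e+00 -2.62894020e-04  2.78278347e+00] [ 0.25492772  0.78173618 -0.04294468]
```

View pics/scene0.png

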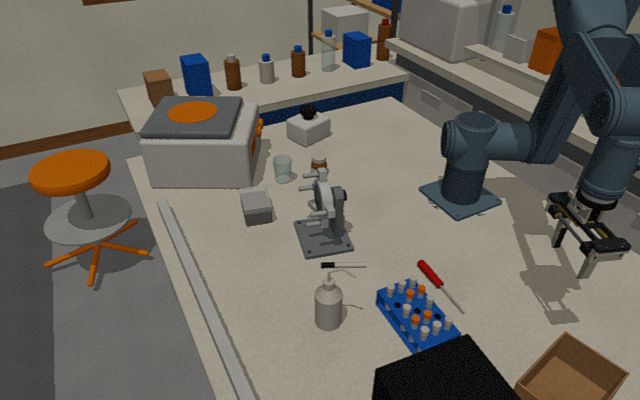

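View pics/side0.png

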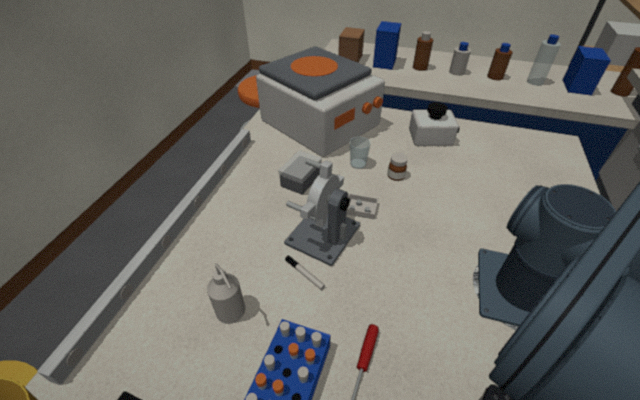

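View pics/wrist0.png

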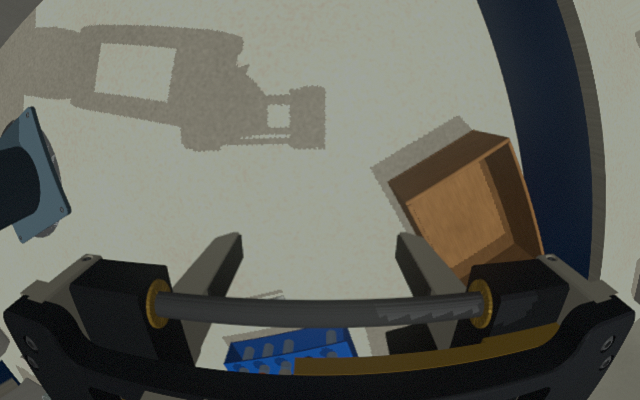

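The scene view shows the stand at about (324,238), with the studs pointing left and the upright at (338,215). The side view shows it at about (322,238). I'll enlarge both.

```bash
cat > h.py <<'E'
import numpy as np, cv2
from scipy.spatial.transform import Rotation as Ro
from bench import robot
CAL={"scene":(46.8143691071662,322.88059838150184,202.52836672473086,[1033.36989967,909.86690559,943.99651948],[-2.21585884,-0.00465961,2.6446673]),
"side":(57.30442634393228,324.32007429872016,201.65507838385471,[329.84419847,621.16669641,771.64729591],[-2.32849415,-0.01000788,-2.85749027])}
def ray(n,u,v):
    fy,cx,cy,e,o=CAL[n]; f=200/np.tan(np.radians(fy)/2)
    d=Ro.from_euler('xyz',o).apply([(u-cx)/f,(v-cy)/f,1]); return np.array(e),d/np.linalg.norm(d)
def onz(n,u,v,z):
    e,d=ray(n,u,v); return e+d*(z-e[2])/d[2]
def onplane(n,u,v,p,nrm):
    e,d=ray(n,u,v); return e+d*np.dot(np.array(p)-e,nrm)/np.dot(d,nrm)
def proj(n,P):
    fy,cx,cy,e,o=CAL[n]; f=200/np.tan(np.radians(fy)/2)
    c=Ro.from_euler('xyz',o).inv().apply(np.array(P)-e); return cx+f*c[0]/c[2],cy+f*c[1]/c[2]
def tri(a,b):
    (p,d),(q,g)=ray(*a),ray(*b)
    s=np.linalg.lstsq(np.c_[d,-g],q-p,rcond=None)[0]; A=p+s[0]*d;B=q+s[1]*g
    return (A+B)/2,np.linalg.norm(A-B)
E
python3 - <<'E'
import cv2
a=cv2.imread('pics/scene0.png')[150:270,265:385]; b=cv2.imread('pics/side0.png')[145:270,270:395]
cv2.imwrite('pics/sc_z.png',cv2.resize(a,(600,600),interpolation=cv2.INTER_CUBIC))
cv2.imwrite('pics/si_z.png',cv2.resize(b,(600,600),interpolation=cv2.INTER_CUBIC))
E
```

```text
(no output)
```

View pics/sc_z.png

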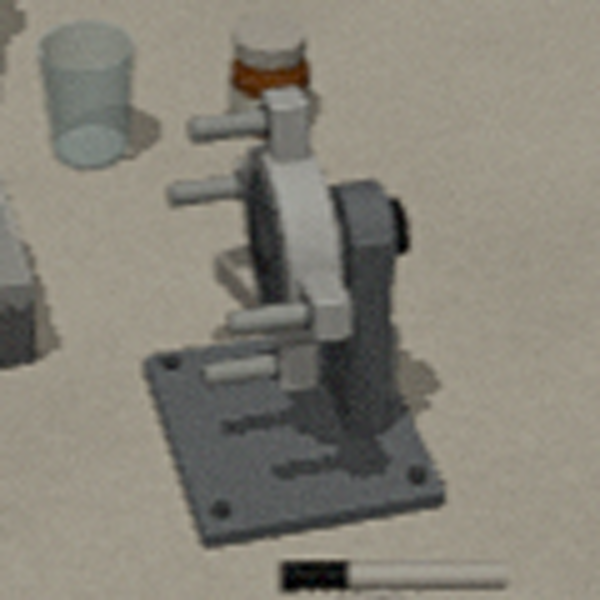

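View pics/si_z.png

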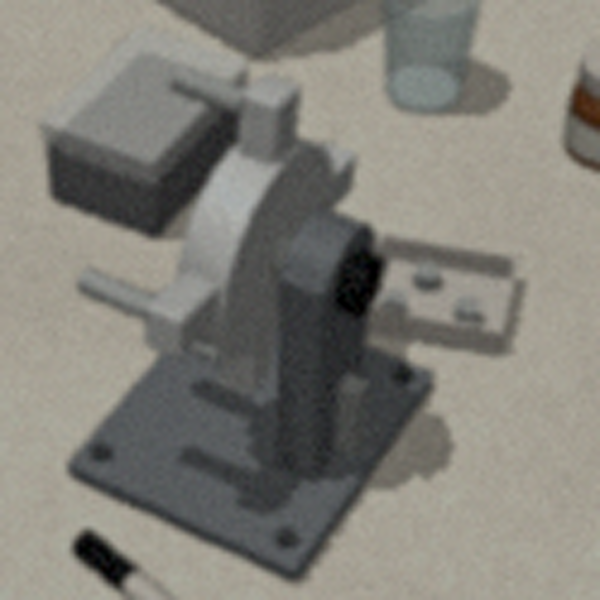

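Pixels in the zooms: the scene base-plate corners are at (148,358), (207,535) and (443,492). The side corners are at (70,463), (295,572) and (430,378). The top-stud tip is at (192,128) in scene and (175,84) in side. The near-stud tip is at (232,322) in scene and (82,281) in side.

```bash
python3 - <<'E'
from h import *
S=lambda x,y:("scene",265+(x+.5)/5-.5,150+(y+.5)/5-.5); D=lambda x,y:("side",270+(x+.5)/4.8-.5,145+(y+.5)/4.8-.5)
cs=[onz(*S(*p),16) for p in [(148,356),(207,537),(443,493)]]
cd=[onz(*D(*p),16) for p in [(70,465),(295,574),(432,378)]]
print(np.round(cs,1),np.round(cd,1))
for c in (cs,cd): print([np.linalg.norm(c[i]-c[i-1]) for i in range(3)])
for n,a,b in [("top",(192,128),(175,84)),("near",(232,322),(82,281))]:
    print(n,*tri(S(*a),D(*b)))
print("axleend")
E
```

```text
[[ 567.8 -130.4   16. ]
 [ 609.3   34.8   16. ]
 [ 469.6   67.2   16. ]] [[606.1  33.3  16. ]
 [465.1  69.6  16. ]
 [425.8 -90.9  16. ]]
[np.float64(220.67551478204106), np.float64(170.2520005602287), np.float64(143.45119347639024)]
[np.float64(218.92434351477678), np.float64(145.56311907864998), np.float64(165.27214841093013)]
top [567.83469815 -55.51166072 230.08201831] 5.489775466314035
near [589.5608506   32.54249093 164.03984252] 2.387587884118091
axleend
```

The stand comes out at about (517,-30), with its x axis at -14.1°. The top stud is tilted about 9° towards -y, and both triangulated studs give radii of 80–81 mm as they should. Next I'll lift, move above the top stud and check with a picture.

```bash
cat >> h.py <<'E'
C=np.array([517.,-30.,150.]); A=np.radians(-14.1)
XH=np.array([np.cos(A),np.sin(A),0]); YH=np.array([-np.sin(A),np.cos(A),0]); ZH=np.array([0,0,1.])
YAW=A+np.pi
ORI=[np.pi,0,YAW]
def stud(th,x=39.): 
    t=np.radians(th); return C+x*XH-80*np.sin(t)*YH+80*np.cos(t)*ZH
def tcp(th,dz=0): return stud(th)-19*ZH+dz*ZH
E
python3 - <<'E'
from h import *
for yaw in (A+np.pi,A):
  print([np.round(q,2) if q is not None else None for q in (robot.inverse_kinematics(list(tcp(t)),[np.pi,0,yaw]) for t in (-50,9.5,50))])
p=robot.current_tcp_pos(); robot.move_linear([p[0],p[1],330.],speed=200)
robot.move_ptp(list(tcp(9.5,85)),ORI)
robot.move_gripper(0.6)
print(robot.current_t(),robot.current_tcp_pos(),robot.current_qpos(),robot.current_contact_force(),robot.current_ft_torque())
for n in ("side","wrist","scene"): cv2.imwrite(f"pics/{n}1.png",robot.get_image(n)["img"])
E
```

```text
[array([-0.16,  0.32,  1.54,  0.  ,  1.28, -1.49]), array([-0.3 ,  0.27,  1.54,  0.  ,  1.33, -1.62]), array([-0.38,  0.28,  1.59,  0.  ,  1.27, -1.71])]
[array([-0.16,  0.32,  1.54, -0.  ,  1.28,  1.66]), array([-0.3 ,  0.27,  1.54, -0.  ,  1.33,  1.52]), array([-0.38,  0.28,  1.59, -0.  ,  1.27,  1.43])]
4.0333 [551.60356569 -52.37119464 294.90277499] [-2.95981993e-01  2.27210751e-01  1.39167865e+00 -6.99226024e-06
  1.52270198e+00 -1.62059836e+00] [-0.48540404  0.58231046  0.7886445 ] [0.02495657 0.00748906 0.00763863]
```

```bash
python3 - <<'E'
import cv2
a=cv2.imread('pics/scene1.png')[120:270,240:390]
cv2.imwrite('pics/sc_z1.png',cv2.resize(a,(600,600),interpolation=cv2.INTER_CUBIC))
E
```

```text
(no output)
```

View pics/sc_z1.png

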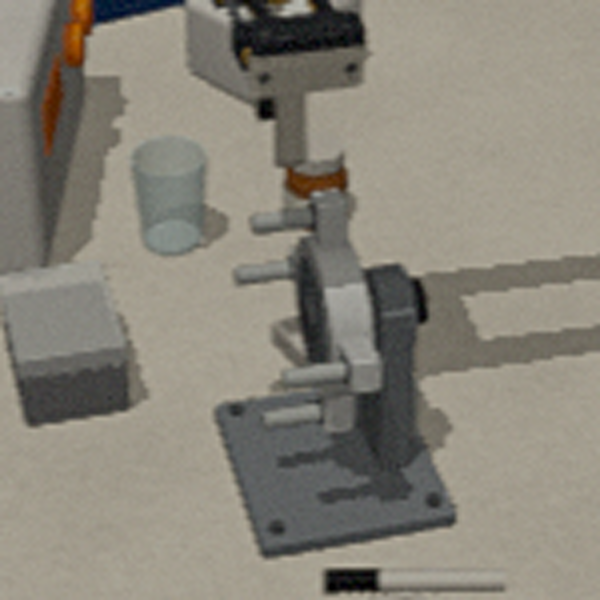

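View pics/wrist1.png

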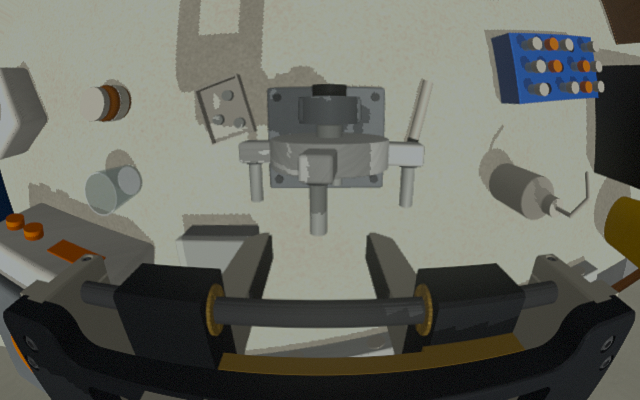

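In the wrist view the top stud is at (318,190–235), midway between the fingers (272 and 367), and the base plate sits square in the picture, so the alignment is good. I'll descend and close loosely.

```bash
python3 - <<'E'
from h import *
print(robot.move_linear(list(tcp(9.5)),speed=100,f_stop=8))
f0=np.array(robot.current_contact_force());print(robot.current_tcp_pos(),f0)
robot.move_gripper(0.18)
f=np.array(robot.current_contact_force());print(robot.current_t(),f-f0,robot.current_gripper_width())
print([np.round(robot.current_contact_force(),2) for _ in range(3)])
for n in ("wrist","scene"): cv2.imwrite(f"pics/{n}2.png",robot.get_image(n)["img"])
a=cv2.imread('pics/scene2.png')[120:270,240:390]
cv2.imwrite('pics/sc_z2.png',cv2.resize(a,(600,600),interpolation=cv2.INTER_CUBIC))
E
```

```text
False
[552.06962391 -52.45452116 210.58804233] [-0.66807646 -0.47965926  0.0990661 ]
5.9917 [ 0.25652009 -0.32853417 -0.11781904] 0.18379941543922876
[array([-0.41, -0.81, -0.02]), array([-0.41, -0.81, -0.02]), array([-0.41, -0.81, -0.02])]
```

View pics/sc_z2.png

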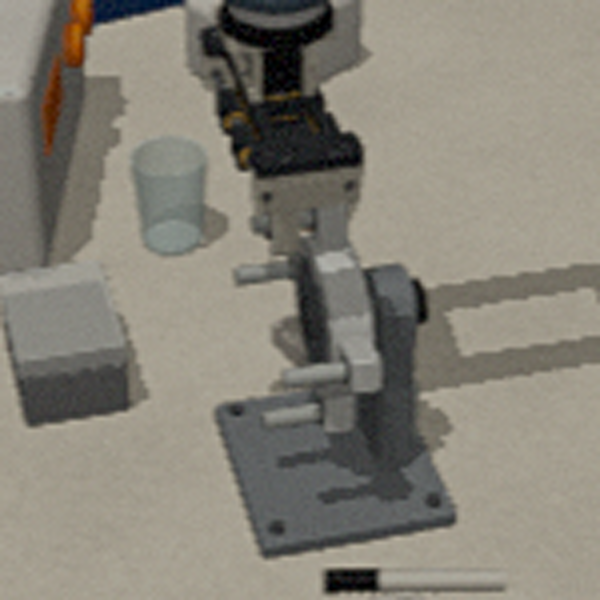

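View pics/wrist2.png

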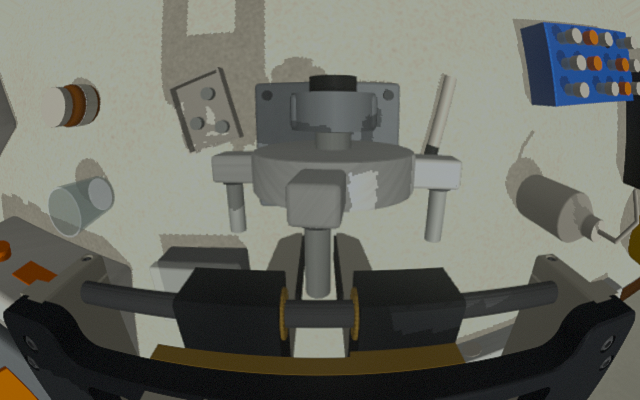

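The stud sits between the pads with no contact. I'll start the sweep, reading at each step, in the + direction first.

```bash
cat >> h.py <<'E'
import json
def rd(n=4):
    F=[]
    for _ in range(n):
        F.append(robot.current_contact_force()); robot.sleep(0.02)
    return np.mean(F,0)
def sweep(angs,d,log,speed=30):
    for a in angs:
        robot.move_linear(list(tcp(a)),speed=speed)
        F=rd(); p=np.array(robot.current_tcp_pos())
        fy,fz,fx=F@YH,F[2],F@XH
        log.append([float(v) for v in (a,d,fy,fz,fx,(p-C)@YH,p[2]-150+19,robot.current_t())])
        print(np.round(log[-1],2))
E
python3 - <<'E'
from h import *
log=[]
sweep(np.arange(14,51,6),1,log)
json.dump(log,open('l1.json','w'))
E
```

```text
[ 14.     1.     6.1    3.07  -0.53 -17.8   78.19   6.52]
[ 20.     1.     6.93   4.63   0.31 -25.58  76.16   7.01]
[ 26.     1.     6.66   3.94   0.18 -33.53  72.83   7.5 ]
[ 32.     1.     5.77   3.4    0.73 -41.04  68.62   7.99]
[ 38.     1.     5.07   2.56   0.87 -48.03  63.65   8.48]
[ 44.     1.     4.77   2.08   0.84 -54.47  57.98   8.98]
[ 50.     1.     5.1    1.62   1.2  -60.41  51.71   9.47]
```

```bash
cat >> h.py <<'E'
from scipy.optimize import lstsq if False else None
E
sed -i '$d' h.py; cat >> h.py <<'E'
def fit(L):
    L=np.array(L); d=L[:,1]; fy=L[:,2]; fz=L[:,3]
    ys=L[:,5]-1.5*d; zs=L[:,6]; r=np.hypot(ys,zs)
    th=np.arctan2(-ys,zs)   # stud angle from tool position + play
    st=np.c_[-80*np.sin(th)+7*d,80*np.cos(th)]/1000
    tau=-st[:,0]*fz+st[:,1]*fy      # moment the hand puts on the rotor
    # tau = D*d - (a sin th + b cos th), with M sin(th+phi0)
    X=np.c_[d,-np.sin(th),-np.cos(th)]
    s,_,_,_=np.linalg.lstsq(X,tau,rcond=None); res=tau-X@s
    cov=np.linalg.inv(X.T@X)*(res@res)/(len(d)-3)
    print("D %.3f M %.3f phi0 %.1f rms %.3f"%(s[0],np.hypot(s[1],s[2]),np.degrees(np.arctan2(s[2],s[1])),res.std()),np.sqrt(np.diag(cov)))
    return th,tau,res,s
E
python3 - <<'E'
from h import *
log=[]
sweep(np.arange(42,-53,-8),-1,log,40)
json.dump(log,open('l2.json','w'))
L=json.load(open('l1.json'))[1:]+log[1:]
th,tau,res,s=fit(L); print(np.c_[np.degrees(th),tau,res].round(3))
E
```

```text
[ 42.    -1.    -4.68   1.81  -2.3  -54.33  59.77   9.96]
[ 34.    -1.    -6.     3.42  -3.12 -46.02  66.97  10.45]
[ 26.    -1.    -6.72   4.51  -1.64 -36.6   72.96  10.94]
[ 18.    -1.    -4.95   3.84   0.15 -25.6   77.14  11.43]
[ 10.    -1.    -2.97   2.14   0.37 -13.79  78.65  11.92]
[ 2.000e+00 -1.000e+00 -1.000e-02  1.700e-01  7.000e-02 -2.130e+00
  7.940e+01  1.242e+01]
[-6.000e+00 -1.000e+00  3.000e-01 -5.000e-02 -6.000e-02  8.970e+00
  7.941e+01  1.291e+01]
[-14.    -1.     0.42  -0.55  -0.16  19.77  77.44  13.4 ]
[-22.    -1.    -0.39  -0.15  -0.26  30.33  73.97  13.89]
[-30.    -1.     0.09   0.22   0.23  40.3   69.14  14.38]
[-3.800e+01 -1.000e+00  1.000e-02 -5.300e-01  3.400e-01  4.955e+01
  6.290e+01  1.488e+01]
[-4.600e+01 -1.000e+00 -1.000e-02  6.000e-02 -6.000e-02  5.779e+01
  5.541e+01  1.537e+01]
D 0.396 M 0.433 phi0 -46.3 rms 0.050 [0.01956753 0.03873867 0.01928379]
[[ 1.9577e+01  6.1400e-01  2.3000e-02]
 [ 2.5683e+01  5.8900e-01  4.1000e-02]
 [ 3.1796e+01  5.1200e-01  7.0000e-03]
 [ 3.7889e+01  4.2800e-01 -3.1000e-02]
 [ 4.3990e+01  3.7600e-01 -3.8000e-02]
 [ 5.0132e+01  3.4900e-01 -1.8000e-02]
 [ 3.3619e+01 -2.2400e-01  7.7000e-02]
 [ 2.5690e+01 -2.9700e-01 -5.3000e-02]
 [ 1.7347e+01 -2.6000e-01 -7.4000e-02]
 [ 8.8800e+00 -1.9300e-01 -6.1000e-02]
 [ 4.5300e-01  0.0000e+00  8.5000e-02]
 [-7.5140e+00  2.4000e-02  7.0000e-02]
 [-1.5361e+01  4.0000e-02  5.5000e-02]
 [-2.3284e+01 -2.5000e-02 -3.5000e-02]
 [-3.1157e+01 -2.0000e-03 -2.8000e-02]
 [-3.9066e+01  2.3000e-02 -1.2000e-02]
 [-4.6941e+01 -4.0000e-03 -4.0000e-02]]
```

The force vanished at about 2° on the way back, so the stud may have been lost. I'll look before trusting any of it.

```bash
python3 - <<'E'
from h import *
for n in ("wrist","side"): cv2.imwrite(f"pics/{n}3.png",robot.get_image(n)["img"])
print(robot.current_gripper_width(),robot.current_tcp_pos())
E
```

```text
0.17808170468642903 [568.85954239  16.41111489 186.60680992]
```

View pics/wrist3.png

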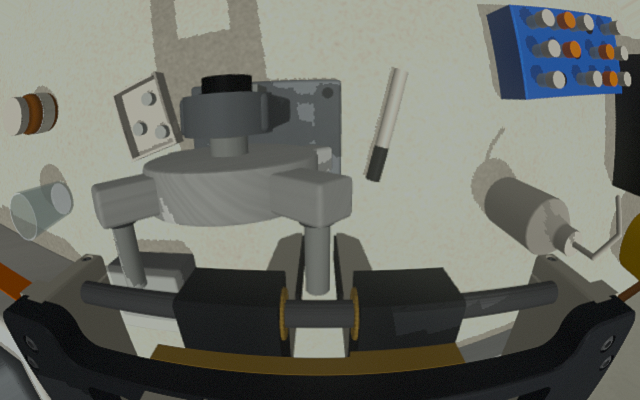

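View pics/side3.png

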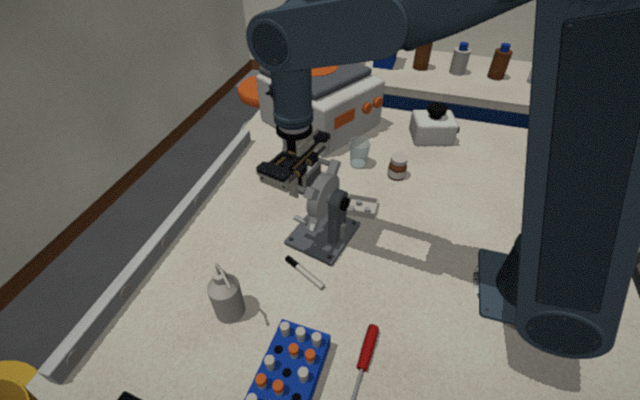

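The stud is still between the fingers (wrist view, (317,255)) and the rotor has turned to about -47°. With gravity helping, the rotor coasts ahead within the play when each step stops, so the readings at rest there come out too low. I'll repeat slowly in the + direction, where the forces are large.

```bash
python3 - <<'E'
from h import *
log=[]
sweep(np.arange(-42,53,8),1,log,18)
json.dump(log,open('l3.json','w'))
th,tau,res,s=fit(log[1:]); print(np.c_[np.degrees(th),tau,res].round(3))
th,tau,res,s=fit(log[1:]+json.load(open('l1.json'))[1:])
E
```

```text
[-42.     1.     6.49  -3.75   0.08  55.22  59.09  15.99]
[-34.     1.    13.02  -2.17  -0.32  48.5   66.3   16.82]
[-26.     1.    16.74   4.93  -1.73  40.38  73.19  17.66]
[-18.     1.    20.09  13.37  -4.88  31.38  79.15  18.49]
[-10.     1.    17.51  13.71  -0.66  19.37  82.47  19.32]
[-2.    1.   12.93 10.46 -0.26  6.74 82.85 20.16]
[ 6.    1.   10.48  8.09  0.18 -5.29 81.94 20.99]
[ 14.     1.     8.86   6.87  -0.28 -16.85  79.61  21.82]
[ 22.     1.     7.97   5.77   0.16 -27.86  75.86  22.66]
[ 30.     1.     6.21   4.77   0.36 -38.21  70.73  23.49]
[ 38.     1.     5.73   4.41   0.6  -47.72  64.27  24.32]
[ 46.     1.     4.93   3.11   0.3  -56.15  56.65  25.16]
D 0.210 M 0.786 phi0 -60.9 rms 0.036 [0.13492647 0.03202999 0.14856316]
[[-3.5334e+01  9.6600e-01 -2.6000e-02]
 [-2.7980e+01  9.6300e-01 -3.3000e-02]
 [-2.0682e+01  1.0320e+00  4.4000e-02]
 [-1.2225e+01  1.0410e+00  7.8000e-02]
 [-3.6200e+00  9.0600e-01 -1.4000e-02]
 [ 4.7390e+00  8.3200e-01 -3.1000e-02]
 [ 1.2979e+01  7.6600e-01 -2.8000e-02]
 [ 2.1161e+01  7.2100e-01  8.0000e-03]
 [ 2.9312e+01  5.8700e-01 -3.5000e-02]
 [ 3.7444e+01  5.4800e-01  2.4000e-02]
 [ 4.5504e+01  4.3200e-01  1.3000e-02]]
D 0.249 M 0.758 phi0 -55.6 rms 0.046 [0.12771249 0.03512945 0.14095542]
```

```bash
sed -i 's/ys=L\[:,5\]-1.5\*d/ys=L[:,5]+1.4*d/' h.py; python3 - <<'E'
from h import *
log=[]
robot.move_linear(list(tcp(60)),speed=40)
sweep([57,52,46,40,34,28,22,16,10],-1,log,14)
json.dump(log,open('l4.json','w'))
th,tau,res,s=fit(log[1:]+json.load(open('l3.json'))[1:]); print(np.c_[np.degrees(th),tau,res].round(3))
E
```

```text
[ 5.700e+01 -1.000e+00 -1.000e-01  3.000e-02  2.100e-01 -6.736e+01
  4.362e+01  2.631e+01]
[ 52.    -1.    -5.37  -3.06  -0.23 -64.41  48.87  27.02]
[ 46.    -1.    -6.82  -2.1   -1.04 -59.37  55.4   27.84]
[ 40.    -1.    -7.92   0.91  -1.86 -53.64  61.48  28.66]
[ 34.    -1.    -8.57   3.53  -3.05 -47.42  67.03  29.48]
[ 28.    -1.   -10.01   6.55  -4.49 -40.58  71.94  30.29]
[ 22.    -1.    -8.     6.49  -1.21 -32.44  75.85  31.11]
[ 16.    -1.    -5.91   4.71   0.99 -23.78  78.39  31.92]
[ 10.    -1.    -4.93   3.22   1.14 -14.21  78.98  32.74]
D 0.485 M 0.488 phi0 -44.7 rms 0.046 [0.01422934 0.03174264 0.01664602]
[[ 5.3400e+01 -4.7400e-01  8.5000e-02]
 [ 4.7648e+01 -5.0600e-01  4.0000e-03]
 [ 4.1837e+01 -4.1700e-01  4.4000e-02]
 [ 3.6066e+01 -3.6300e-01  4.9000e-02]
 [ 3.0263e+01 -3.8200e-01 -1.8000e-02]
 [ 2.4042e+01 -3.2700e-01 -1.4000e-02]
 [ 1.7809e+01 -3.0200e-01 -3.7000e-02]
 [ 1.1178e+01 -3.1500e-01 -9.9000e-02]
 [-3.6968e+01  9.5200e-01 -1.6000e-02]
 [-2.9722e+01  9.3300e-01 -2.2000e-02]
 [-2.2497e+01  9.8200e-01  4.7000e-02]
 [-1.4135e+01  9.9500e-01  9.2000e-02]
 [-5.6120e+00  8.7400e-01  1.4000e-02]
 [ 2.7200e+00  8.1100e-01 -0.0000e+00]
 [ 1.0982e+01  7.5200e-01 -4.0000e-03]
 [ 1.9231e+01  7.1400e-01  1.9000e-02]
 [ 2.7495e+01  5.8400e-01 -4.6000e-02]
 [ 3.5779e+01  5.4800e-01 -1.3000e-02]
 [ 4.4026e+01  4.3500e-01 -5.6000e-02]]
```

Combining the two directions gives φ0 ≈ -44° relative to stud A, with D ≈ 0.49 and M ≈ 0.49. The pushes become equal at θ ≈ 43–45°. The target is θA = -136°, so I'll carry A to -52°, then take the next stud from +38° down to about -46° and check the balance there.

```bash
python3 - <<'E'
from h import *
for a in (0,-12,-24,-36,-46,-52): robot.move_linear(list(tcp(a)),speed=70)
p=np.array(robot.current_tcp_pos()); thA=np.degrees(np.arctan2(-((p-C)@YH),p[2]-131)); print(thA)
robot.move_gripper(0.6)
p[2]=255; robot.move_linear(list(p),speed=150)
tB=thA+90; q=tcp(tB); q[2]=255
robot.move_linear(list(q),speed=200)
cv2.imwrite("pics/wrist4.png",robot.get_image("wrist")["img"])
print(robot.current_t(),tB)
E
```

```text
-52.456650009957656
37.1 37.543349990042344
```

View pics/wrist4.png

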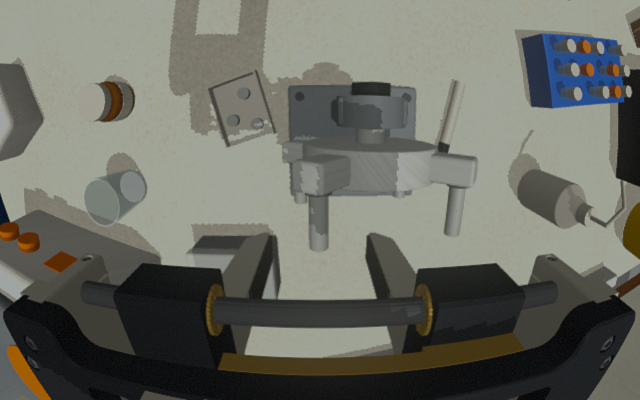

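In the wrist view the next stud is at x ≈ 318, centred between the fingers (272 and 368). I'll descend, close loosely and carry it over, then do the two-way check around the bottom.

```bash
python3 - <<'E'
from h import *
print(robot.move_linear(list(tcp(37.5)),speed=80,f_stop=10))
robot.move_gripper(0.175)
for a in (26,14,2,-10,-18): robot.move_linear(list(tcp(a)),speed=70)
print(robot.current_t())
log=[]
sweep([-24,-30,-36,-42,-48,-54,-60],-1,log,16)
sweep([-56,-50,-44,-38,-32,-26],1,log,15)
json.dump(log,open('l5.json','w'))
sel=[l for l in log]
th,tau,res,s=fit(sel); print(np.c_[np.degrees(th),tau,res].round(3))
sel=log[3:7]+log[9:]; fit(sel)
L=[]
E
```

```text
False
40.6833
[-24.    -1.    -4.17   2.53  -0.32  32.52  73.15  41.42]
[-30.    -1.    -3.35   1.71   1.34  40.28  69.2   42.17]
[-36.    -1.    -4.67   3.42   0.69  46.94  64.73  42.91]
[-42.    -1.    -5.14   2.95   0.68  53.41  59.49  43.65]
[-48.    -1.    -5.63   3.21   0.83  59.19  53.61  44.39]
[-54.    -1.    -6.2    3.79   1.05  64.24  47.19  45.13]
[-60.    -1.    -6.94   4.33   0.76  68.57  40.27  45.88]
[-5.600e+01  1.000e+00 -2.400e-01 -5.000e-02  1.100e-01  6.671e+01
  4.460e+01  4.647e+01]
[-50.     1.     6.09  -1.42  -0.26  62.84  51.41  47.24]
[-44.     1.     9.51   0.9   -0.69  58.33  58.06  48.02]
[-38.     1.    13.02   4.46  -1.71  53.26  64.27  48.79]
[-32.     1.    16.33   8.83  -3.21  47.67  69.97  49.57]
[-26.     1.    19.68  14.47  -4.71  41.56  75.18  50.34]
D 0.456 M 0.666 phi0 -137.4 rms 0.106 [0.03370381 0.13502218 0.12318384]
[[-2.3043e+01 -3.6900e-01 -1.3600e-01]
 [-2.9327e+01 -2.8900e-01  1.4000e-02]
 [-3.5128e+01 -4.3900e-01 -7.0000e-02]
 [-4.1160e+01 -4.4400e-01 -5.0000e-03]
 [-4.7149e+01 -4.7200e-01  3.6000e-02]
 [-5.3095e+01 -5.1400e-01  6.3000e-02]
 [-5.9056e+01 -5.5200e-01  9.2000e-02]
 [-5.6785e+01 -6.0000e-03 -3.0000e-01]
 [-5.1335e+01  4.0300e-01  4.8000e-02]
 [-4.5817e+01  4.7300e-01  5.4000e-02]
 [-4.0376e+01  5.3100e-01  4.9000e-02]
 [-3.5041e+01  6.0300e-01  5.9000e-02]
 [-2.9747e+01  6.9100e-01  8.6000e-02]]
D 0.477 M 0.547 phi0 -131.9 rms 0.025 [0.01544314 0.07302082 0.07037711]
```

The two-way pushes balance at θB ≈ -46.5° (0.472 N m one way, 0.473 the other). The fits agree, giving -48° and -43° here and -45° from the first stud. I'll return to -47° and grip firmly.

```bash
python3 - <<'E'
from h import *
for a in (-34,-41,-47): robot.move_linear(list(tcp(a)),speed=30)
p=np.array(robot.current_tcp_pos());print("before",p,(p-C)@YH,p[2]-131)
robot.move_gripper(0.0)
robot.sleep(0.5)
p=np.array(robot.current_tcp_pos());print("after",(p-C)@YH,p[2]-131,robot.current_gripper_width(),robot.current_contact_force(),robot.current_t(),np.degrees(np.arcsin(((p-C)@YH)/80)))
for n in ("wrist","scene"): cv2.imwrite(f"pics/{n}5.png",robot.get_image(n)["img"])
a=cv2.imread('pics/scene5.png')[120:270,240:390]
cv2.imwrite('pics/sc_z5.png',cv2.resize(a,(600,600),interpolation=cv2.INTER_CUBIC))
E
```

```text
before [569.38629509  16.25234868 185.69764583] 57.62094652095175 54.69764583011951
after 56.546895009698595 54.52189764061353 0.14224543169342624 [-1.71478563 -8.78233382  0.3983997 ] 52.5167 44.978078410936895
```

View pics/sc_z5.png

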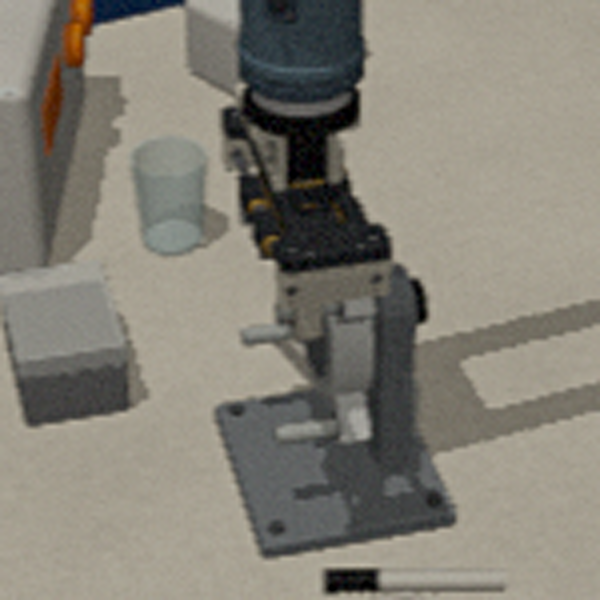

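View pics/wrist5.png

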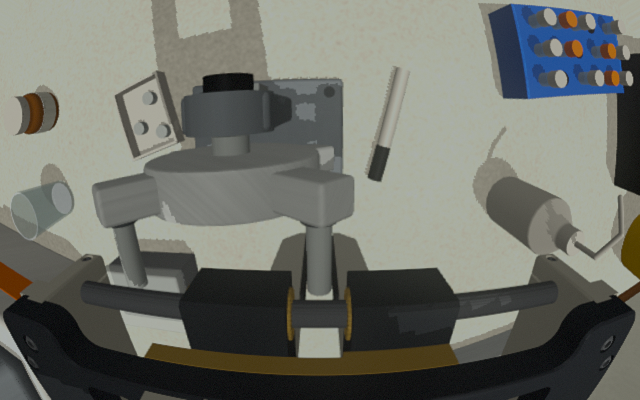

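The stud at (319,255) is pinched between the pads (width reading 0.142, about 13 mm), with the rotor at about -45°. The marker, tray, bottle and rack visible in these views are undisturbed, and 52.6 s have elapsed. I'm handing in.

```bash
python3 - <<'E'
from bench import robot
robot.hand_in(); print(robot.current_t(),robot.current_contact_force(),robot.current_gripper_width())
E
```

```text
the job is handed in; nothing more can be done
the job is handed in; nothing more can be done
```

I turned the rotor by its studs to feel for the heavy side. I then brought that side to the bottom, as best I could measure it, and handed in at about 52.6 s still pinching a stud. The hand-in gave no verdict, so I can't confirm the result beyond the checks below.

**Finding the heavy side:** I swept one stud both ways with the fingers loose, then carried the next stud round and swept it both ways about the bottom. The pushes there were equal at a stud angle of about -46.5° (0.47 N m each way). The separate fits put straight down at -43°, -45° and -48°.

**Final state:** the stud is pinched at about -45° with the gripper closed on it (width 0.142, about 13 mm on a 14 mm pin). The marker, tray, rack, bottle, beaker and tip box look unmoved in the last pictures. The jar shows only partly there, and the screwdriver not at all.

**What did not agree:**
- **Faster early readings:** the first sweeps, where gravity helped the turn, read too low or zero because the rotor ran ahead in the loose fingers. I left these out.
- **Drag and moment:** the fitted drag was 0.46–0.49 N m (0.55 given) and the moment 0.49–0.67 N m (0.35–0.46 given), because of pad friction and arm compliance.
- **Angle error:** I put the heavy-side angle at about ±8°, within the 20° allowed.

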